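# Brush out the display vase and put the brush away

### The job

Take the long vase brush out of its white pot and brush out the terracotta vase that leans in the wooden display cradle: push the brush head down to the bottom, draw it up until the top of the head comes out at the rim, push it down to the bottom again and draw it right out. Then lift the brush over the raised lip of the wooden caddy, lower it head first to the caddy's floor before letting go, and leave it standing or leaning there. Leave the vase where it sits in its cradle, and do not shove or tip the two goblets or the green glass vase.

Things in the scene. Friction and masses are not known exactly. Their poses are not given: they have to be found in the camera images.
- brush: Vase brush, 220 mm long, about 90 g, rigid, loose, starting head down in the pot, upright or leaning a few degrees. Origin: centre of the head's flat end; z runs along the brush to the handle: round grey-white head 40 mm thick, 0 to 60 mm; steel stem 7 mm thick, to 140 mm; round pale wooden handle 20 mm thick, 140 to 220 mm (grip at any yaw). Centre of mass about 75 mm from the origin.
- pot: White ceramic pot, fixed to the table, that holds the brush at first: outer diameter 64 mm, 60 mm high, open top, inner diameter 54 mm, inner floor 6 mm above the origin. Origin: centre of its underside; z up. It stands on either side.
- vase: Straight round terracotta vase, loose, about 0.5 kg, resting in the cradle, leaning 26 degrees from vertical with its mouth towards the robot's side. Origin: centre of its underside; z runs along its axis out of the mouth. Outer diameter 72 mm, length 128 mm, mouth open at z = 128 mm, inner diameter 62 mm, inner floor at z = 8 mm.
- cradle: Wooden display cradle, fixed: foot 170 x 100 mm, tilted seat and two boards in a V under the vase. Origin: on the table, 45 mm below the centre of the vase's underside; z up; its -x axis is the level direction in which the vase's mouth leans. The boards reach 88 mm along the vase and leave its mouth free.
- caddy: Pale wooden open box, fixed, outer 109 mm (x) by 154 mm (y), inner 95 x 140 mm, empty. Origin: centre of its underside; z up; floor 6 mm above it. Low front lip on the -x side 80 mm high, sides 95 mm, back 105 mm. A brush let go head down in it stays standing or leans on a wall. It may stand on either side, opposite the pot.
- goblet_a: Glass goblet, loose, 64 mm widest diameter, 115 mm high, origin at the centre of its underside, z up. To be left alone.
- goblet_b: A second, identical goblet, loose, to be left alone. Origin as the other.
- jug_vase: Bulbous green glass vase standing upright, loose, 90 mm widest diameter, 120 mm high, origin at the centre of its underside, z up. To be left alone.
Things that resemble listed ones, but are neither listed nor needed, are in the scene too. What is shaped like the cradle but purple is not meant.

How it is judged:
On the way, in this order (a step that is already met when the one before it is completed fails the run):
1. the brush head is inside the vase, its end within 22 mm of the vase's inner floor (z of brush in the frame of vase between 0 and 0.03 m and x of brush in the frame of vase between -0.03 and 0.03 m and y of brush in the frame of vase between -0.03 and 0.03 m), for 0.1 s.
2. the head is drawn up, its end 52 mm or more above the inner floor and still inside the vase (z of brush in the frame of vase between 0.06 and 0.125 m and x of brush in the frame of vase between -0.03 and 0.03 m and y of brush in the frame of vase between -0.03 and 0.03 m), for 0.05 s.
3. the head is at the bottom of the vase again, within 22 mm of the inner floor (all of step 1), for 0.1 s.
4. the brush is drawn right out of the mouth (z of brush in the frame of vase above 0.13 m), for 0.05 s.
5. the brush, still held, is lowered head first in the caddy, its end within 40 mm of the floor (z of brush in the frame of caddy below 0.046 m and x of brush in the frame of caddy between -0.05 and 0.05 m and y of brush in the frame of caddy between -0.072 and 0.072 m and contact force between the fingers and brush above 0.5 N and angle between brush's own z axis and vertical below 1 rad), for 0.1 s.
At the end, for the whole second after the job is handed in: The brush is let go and at rest in the caddy, the end of its head within the caddy's walls and less than 40 mm above its floor; the vase still sits in its cradle, within 15 mm of where it started and still leaning 20 to 31 degrees (z of brush in the frame of caddy below 0.046 m and x of brush in the frame of caddy between -0.05 and 0.05 m and y of brush in the frame of caddy between -0.072 and 0.072 m and linear speed of brush below 0.05 m/s and angular speed of brush below 0.6 rad/s and distance of vase from where it was at the start of the episode below 0.015 m and angle between the z axis of vase and the z axis of cradle, either way round between 0.35 and 0.55 rad); the robot touches nothing.
It fails at once if the vase is pushed or pulled more than 30 mm from where it was (distance of vase from where it was at the start of the episode above 0.03 m).
It fails at once if the first goblet is moved more than 30 mm or tipped (distance of goblet_a from where it was at the start of the episode above 0.03 m or angle between goblet_a's own z axis and vertical above 0.35 rad).
It fails at once if the second goblet is moved more than 30 mm or tipped (distance of goblet_b from where it was at the start of the episode above 0.03 m or angle between goblet_b's own z axis and vertical above 0.35 rad).
It fails at once if the green glass vase is moved more than 30 mm or tipped (distance of jug_vase from where it was at the start of the episode above 0.03 m or angle between jug_vase's own z axis and vertical above 0.35 rad).
It also fails if it takes over 64 s, if anything falls off the work surface, if the arm or the gripper's body presses on something with over 40 N, if the wrist force passes 120 N, or if a joint passes its speed limit or range.

### The arm

A 7-joint arm with a two-finger parallel gripper is mounted at the origin on the work surface. World frame = base frame: x ahead of the robot, y to its left, z up, the work surface at z = 0. Lengths are in m, angles in rad, forces in N, time in s.
With the tool pointing down it reaches from about 0.425 to 0.875 m from the base axis. Payload 4.7 kg.
Tool frame: the origin (TCP) lies midway between the tips of the shut fingers; the grasp point (between the pads) lies 19 mm behind it; z points along the fingers, x is the direction in which the jaws open and shut, and the axes are right-handed (so a half turn about z gives the same grasp; the last joint's range is limited). The gripper opens to 87 mm and grips with 3 to 60 N. Pads are 19 mm wide; open, the fingers measure 117 mm over their backs; the gripper's body (75 mm by 190 mm) begins 51 mm behind the grasp point.
Start: joints at [1.352, 0.321, -0.07, 1.45, 0.023, 1.371, -0.057], TCP at [0.15, -0.632, 0.223] pointing down, gripper open.
Joint ranges: [-2.86, 2.86], [-0.3, 2.09], [-1.38, 1.24], [0.06, 2.45], [-1.56, 4.7], [0.09, 2.05], [-2.69, 2.69]. Speed limits (rad/s): [2.57, 2.57, 3.14, 3.14, 3.14, 3.14, 3.14].

### API

Orientations are given as a rotation vector (axis times angle).
In Python, from bench import get_state, eyes, ticket gives the robot as it stands.
- The arm moves only by the tool carry_out, never from a script. Its argument "motion" is a list of rows, each a list of 2 entries, a list of its own where there are three numbers: the shift along the world's x, y, z in m, then the turn about the world's z in rad. A call has 1 to 20 rows; each row is the pose to reach, as a shift and turn from the pose commanded when the call began; what a row does not reach only later rows make up. A row lasts 1/10 s, in which the tool goes at most 50 mm and 8.59 degrees, less where a joint would pass 70% of its speed; a pose out of reach is approached as far as the arm can. A call with a gripper value outside its range is refused whole. "grip" is the gripper command: -1 is fully open, 1 is shut, values between are in proportion, set as the call begins (left out, the last holds). The fingers move at their own pace and stop on an object; "squeeze" is the grip in N (left out, the last holds). Time passes only in rows, so rows that repeat a pose let the fingers close. It gives the time, the measured TCP pose, the force and the opening at its end, in the units of the state.
- get_state(): the state, without advancing time (a new reading comes with each control period).
- eyes.get_image(name): name is "side" or "top"; returns a dict with "pixels" (420x560x3 uint8, blue, green, red), "mtx" (3x3 intrinsics, pixels), "extrinsics" (4x4, takes a point from camera to world coordinates). Camera axes: x right, y down, z forward; pixel columns grow to the right and rows downward; lengths in m; the calibration is good to about 2 mm. A picture is of the moment at which its call begins. There is no depth.
- ticket.close_job(): hands the job in, once; it reports no verdict.
The state is a dict: "time": time; "joint_positions": joint angles; "qd": joint speeds; "joint_torque": joint torques, N m; "position": TCP position; "tool_rot": TCP orientation; "ft_force": force on the tool from outside, world axes, zero at the start; "torque": the same for the moment, N m; "grip_width": opening from 0.0 (shut) to 1.0 (fully open).
Only numpy, scipy, OpenCV 4.12 (cv2) and the standard library are available. Lean on these libraries where they do the work, as an engineer would, in place of code of your own. Each camera call takes 0.05 s, during which the arm holds its last target. There are 200 camera calls.

## Working session

There is one attempt and no reset: what is moved stays moved. The work goes in short steps, Python scripts to look and compute and a tool call to move; the robot and the scene stay as the last step left them, time stands still between calls to the robot, and variables do not carry over. Pictures are saved under pics/ and viewed, about 8 in all and at most 12, crops included, and the job is handed in when it is done.

Besides the shell and the picture viewer there is one more tool, called after "Emit:" as name(argument=value, ...) on one line, values as JSON. carry_out: Moves the arm, as the interface text tells. Its arguments: {"type":"object","properties":{"motion":{"type":"array","items":{"type":"array"}},"grip":{"type":"number"},"squeeze":{"type":"number"}},"required":["motion"]}

```bash
mkdir -p pics; cat > h.py <<'E'
import cv2, numpy as np
from bench import get_state, eyes, ticket
def snap(n,fn):
    d=eyes.get_image(n); cv2.imwrite(f'pics/{fn}.png',d['pixels']); np.savez(f'pics/{fn}.npz',K=d['mtx'],T=d['extrinsics'],im=d['pixels']); return d
def load(fn):
    z=np.load(f'pics/{fn}.npz'); return z['K'],z['T'],z['im']
def proj(fn,P):
    K,T,_=load(fn); W=np.linalg.inv(T); c=np.atleast_2d(P)@W[:3,:3].T+W[:3,3]; p=c@K.T; return p[:,:2]/p[:,2:]
def onz(fn,uv,z):
    K,T,_=load(fn); r=T[:3,:3]@np.linalg.solve(K,[uv[0],uv[1],1]); o=T[:3,3]; return o+r*(z-o[2])/r[2]
def tri(a,ua,b,ub):
    A=[];B=[]
    for fn,uv in((a,ua),(b,ub)):
        K,T,_=load(fn); r=T[:3,:3]@np.linalg.solve(K,[uv[0],uv[1],1]); r/=np.linalg.norm(r); M=np.eye(3)-np.outer(r,r); A.append(M);B.append(M@T[:3,3])
    p=np.linalg.solve(sum(A),sum(B)); return p
E
python3 - <<'E'
from h import *
for n in('side','top'):
    d=snap(n,n+'0'); print(n,d['mtx'][0,0],d['extrinsics'].round(3).tolist())
s=get_state(); print(s)
E
```

```text
side 392.03455855176827 [[-0.953, -0.189, 0.237, 0.314], [-0.302, 0.648, -0.699, 0.782], [-0.022, -0.738, -0.674, 0.758], [0.0, 0.0, 0.0, 1.0]]
top 387.18562480675524 [[-0.0, -0.989, 0.15, 0.405], [-1.0, 0.001, 0.002, 0.047], [-0.002, -0.15, -0.989, 1.162], [0.0, 0.0, 0.0, 1.0]]
{'time': 0.1, 'joint_positions': array([ 1.35206604,  0.32173953, -0.07006923,  1.45156135,  0.02260609,
        1.37079416, -0.05689773]), 'qd': array([ 0.00195333, -0.00069425,  0.00045725, -0.00168233, -0.00083527,
        0.00099108, -0.00027674]), 'joint_torque': array([ 9.15238179e-04, -4.92569768e+01, -4.05245516e-01, -3.13398349e+01,
       -6.41423394e-02,  3.95120785e-02,  7.55530482e-05]), 'position': array([ 0.1498024 , -0.63199104,  0.22157264]), 'tool_rot': array([-2.46367789e+00,  1.94775057e+00,  2.21154982e-03]), 'ft_force': array([ 0.04118373, -0.17258854, -0.14622824]), 'torque': array([ 0.0160403 ,  0.03364948, -0.00985922]), 'grip_width': 0.9989045053238791}
```

View pics/side0.png

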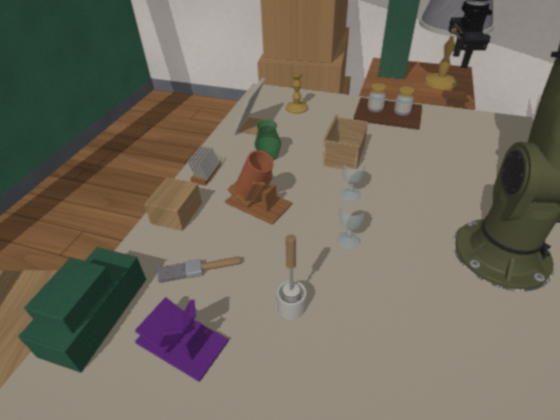

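View pics/top0.png

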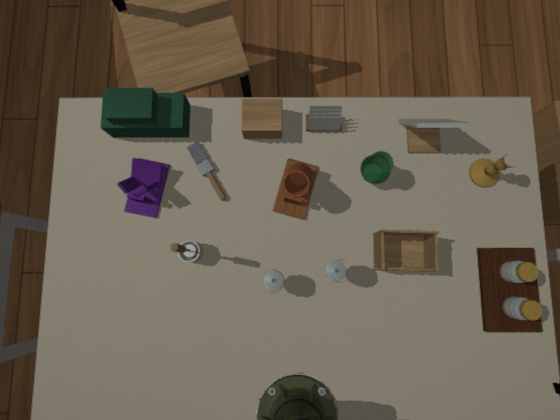

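The pot and brush are at top (189,252) and side (291,300). The terracotta vase in the orange cradle is at top (297,185) and side (257,175). The open caddy is at top (408,251) and side (346,143).

Look-alikes:
- Spatula/brush lying on the table, top (207,170)
- Purple cradle, top (146,187)
- Solid wooden box, top (262,118)
- Jar tray, top (510,290)

The goblets are at top (273,282) and (337,271), and the green vase is at top (376,167). Next is one close crop of all the targets.

```bash
python3 - <<'E'
from h import *
rows=[]
for fn,cs in(('top0',[(155,215),(265,155),(375,218)]),('side0',[(258,228),(225,145),(312,110)])):
    im=load(fn)[2]; r=[]
    for i,(u,v) in enumerate(cs):
        h=75 if True else 0
        w=66
        if fn=='side0' and i==0: h=95
        c=im[v:v+75,u:u+w]
        if fn=='side0' and i==0: c=im[v:v+75,u:u+w]
        c=cv2.resize(c,None,fx=4,fy=4,interpolation=cv2.INTER_CUBIC)
        for k in range(0,w,10): cv2.line(c,(k*4,0),(k*4,6 if k%50 else 14),(0,255,255),1)
        for k in range(0,75,10): cv2.line(c,(0,k*4),(6 if k%50 else 14,k*4),(0,255,255),1)
        r.append(c)
    rows.append(np.hstack(r))
cv2.imwrite('pics/crop.png',np.vstack(rows))
s=get_state();print(proj('top0',s['position']),proj('side0',s['position']))
E
```

```text
[[575.19796065 382.05697953]] [[459.71771514  61.41183316]]
```

View pics/crop.png

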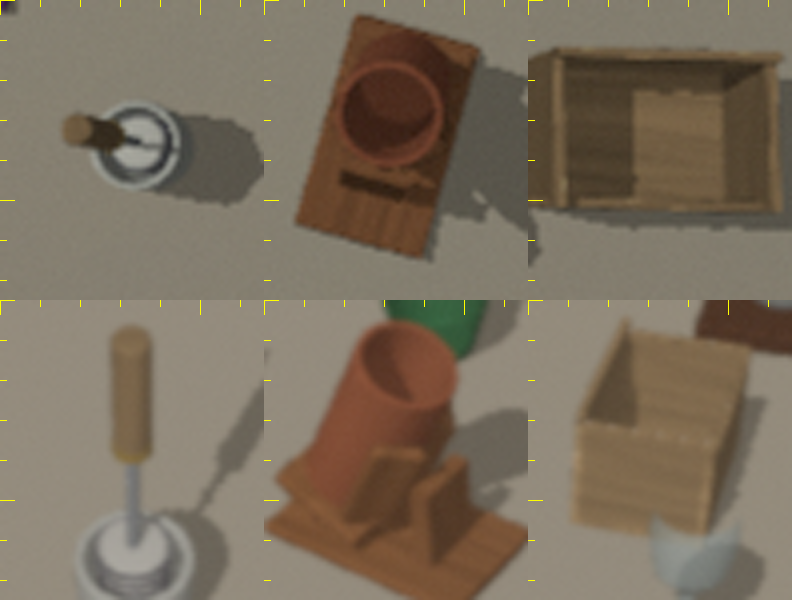

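```bash
cat > m.py <<'E'
from h import *
pot=onz('top0',(189.2,251.2),.06); hp=tri('top0',(174.2,247.5),'side0',(290.5,236.7))
print('pot',pot,'handle top',hp)
side_pot=proj('side0',pot); print('pot rim in side',side_pot,'vs ~(291.5,291)')
rim=tri('top0',(296.8,183.2),'side0',(260.5,161.2)); print('rim',rim,'z exp',.045+.128*np.cos(.4538))
f=[onz('top0',(265+(a-264)/4,155+b/4),.012)[:2] for a,b in((360,15),(478,48),(428,258),(296,222))]
f=np.array(f); print(f, np.linalg.norm(np.diff(f,axis=0),axis=1))
d=(f[2]+f[3]-f[0]-f[1]); d/=np.linalg.norm(d); print('lean',d,np.degrees(np.arctan2(d[1],d[0])),'foot c',f.mean(0))
for z,c in((.105,[(553,52),(782,55)]),(.08,[(553,210),(782,210)])):
    print([onz('top0',(375+(a-528)/4,218+b/4),z).round(4) for a,b in c])
for n,uv in(('ga',(273,282)),('gb',(337,271))): print(n,onz('top0',uv,.06))
print('jug',onz('top0',(376,167),.06))
E
python3 m.py
```

```text
pot [0.45755415 0.30413137 0.06      ] handle top [0.45974798 0.30210267 0.22625872]
pot rim in side [[292.3115917  291.13560014]] vs ~(291.5,291)
rim [0.63299582 0.00189012 0.15651783] z exp 0.16004483021832963
[[ 0.74215305  0.01873004]
 [ 0.71601533 -0.07134537]
 [ 0.55422474 -0.03138792]
 [ 0.58156216  0.06749946]] [0.09379104 0.16665171 0.10259654]
lean [-0.96415035  0.26535656] 164.61185945171192 foot c [ 0.64848882 -0.00412595]
[array([ 0.5103, -0.2308,  0.105 ]), array([ 0.5081, -0.3874,  0.105 ])]
[array([ 0.4033, -0.233 ,  0.08  ]), array([ 0.4032, -0.391 ,  0.08  ])]
ga [0.37150671 0.06623438 0.06      ]
gb [ 0.40190692 -0.11372827  0.06      ]
jug [ 0.70287672 -0.2347741   0.06      ]
```

Emit:
carry_out(motion=[[[0,0,0.05],0.14],[[0.03,0.02,0.1],0.28],[[0.066,0.049,0.1],0.42],[[0.1,0.078,0.1],0.56],[[0.137,0.107,0.1],0.7],[[0.173,0.136,0.1],0.84],[[0.21,0.165,0.1],0.98],[[0.245,0.194,0.1],1.12],[[0.28,0.223,0.1],1.26],[[0.315,0.252,0.1],1.4],[[0.35,0.28,0.1],1.54],[[0.356,0.324,0.1],1.68],[[0.363,0.368,0.1],1.82],[[0.37,0.412,0.1],1.96],[[0.376,0.456,0.1],2.1],[[0.382,0.5,0.1],2.24],[[0.388,0.544,0.1],2.38],[[0.394,0.588,0.1],2.52],[[0.4,0.632,0.1],2.64],[[0.4,0.632,0.1],2.64]], grip=-1)

```text
time: 2.1
position: [0.5495, 0.0083, 0.3229]
tool_rot: [-2.483, -1.92, -0.004]
ft_force: [-0.2, 0.3, 0.3]
grip_width: 1.004
```

Emit:
carry_out(motion=[[[-0.013,0.043,0],0],[[-0.026,0.086,0],0],[[-0.039,0.13,0],0],[[-0.052,0.173,0],0],[[-0.065,0.216,0],0],[[-0.078,0.26,0],0],[[-0.091,0.303,0],0],[[-0.091,0.303,0],0],[[-0.091,0.303,-0.03],0],[[-0.091,0.303,-0.06],0],[[-0.091,0.303,-0.09],0],[[-0.091,0.303,-0.12],0],[[-0.091,0.303,-0.14],0],[[-0.091,0.303,-0.156],0],[[-0.091,0.303,-0.156],0],[[-0.091,0.303,-0.156],0]])

```text
time: 3.7
position: [0.4593, 0.3024, 0.167]
tool_rot: [-2.499, -1.903, -0.001]
ft_force: [-0.2, -0.1, 0.1]
grip_width: 1.0
```

Emit:
carry_out(motion=[[[0,0,0],0],[[0,0,0],0],[[0,0,0],0],[[0,0,0],0],[[0,0,0],0],[[0,0,0],0],[[0,0,0],0],[[0,0,0],0]], grip=1, squeeze=20)

```text
time: 4.5
position: [0.4589, 0.3025, 0.1665]
tool_rot: [-2.499, -1.904, -0.0]
ft_force: [0.0, -0.3, 0.0]
grip_width: 0.36
```

Emit:
carry_out(motion=[[[0,0,0],0],[[0,0,0],0],[[0,0,0],0],[[0,0,0],0],[[0,0,0],0]])

```text
time: 5.0
position: [0.4589, 0.3025, 0.1666]
tool_rot: [-2.499, -1.904, -0.0]
ft_force: [-0.5, 0.4, -0.2]
grip_width: 0.228
```

Emit:
carry_out(motion=[[[0,0,0],0],[[0,0,0.015],0],[[0,0,0.03],0],[[0,0,0.03],0],[[-0.01,0.003,0.03],0],[[-0.019,0.005,0.029],0],[[-0.029,0.008,0.027],0],[[-0.039,0.011,0.025],0],[[-0.048,0.013,0.022],0],[[-0.055,0.015,0.019],0],[[-0.062,0.017,0.016],0],[[-0.068,0.019,0.013],0],[[-0.072,0.02,0.012],0],[[-0.072,0.02,0.012],0]])

```text
time: 6.4
position: [0.386, 0.3224, 0.1781]
tool_rot: [-2.498, -1.905, 0.002]
ft_force: [1.3, 0.3, -0.6]
grip_width: 0.222
```

```bash
python3 - <<'E'
from h import *
print(get_state()['ft_force'])
a=snap('top','top1')['pixels'];b=snap('side','side1')['pixels']
c1=cv2.resize(a[180:300,110:240],None,fx=3,fy=4);c2=cv2.resize(b[180:330,230:360],None,fx=3,fy=4*.8)
cv2.imwrite('pics/c1.png',np.hstack([c1,c2]))
E
```

```text
[ 1.27319708  0.3070659  -0.56312572]
```

View pics/c1.png

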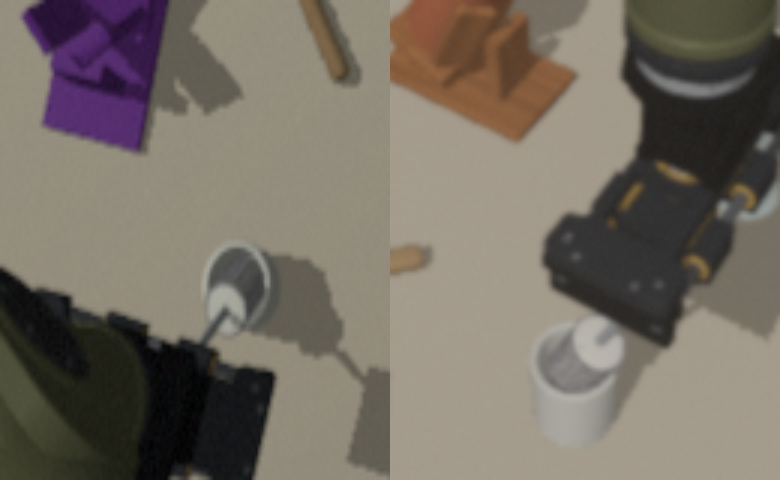

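The brush has tilted in the pads: the head top is at the pot rim and the stem leads toward the gripper. I'll tighten the grip and lift.

Emit:
carry_out(motion=[[[0,0,0],0],[[0,0,0],0],[[0,0,0],0],[[-0.005,0.0013,0.01],0],[[-0.01,0.0026,0.02],0],[[-0.01,0.0026,0.04],0],[[-0.01,0.0026,0.06],0],[[-0.01,0.0026,0.085],0],[[-0.01,0.0026,0.11],0],[[-0.01,0.0026,0.13],0],[[-0.01,0.0026,0.14],0],[[-0.01,0.0026,0.14],0]], squeeze=50)

```text
time: 7.7
position: [0.3767, 0.3259, 0.32]
tool_rot: [2.498, 1.904, 0.003]
ft_force: [-0.1, -0.3, -1.4]
grip_width: 0.214
```

```bash
python3 - <<'E'
from h import *
s=get_state();print(s['position'],s['ft_force'])
a=snap('top','top2')['pixels'];b=snap('side','side2')['pixels']
print(proj('top2',s['position']+[0,0,.019]),proj('side2',s['position']+[0,0,.019]))
def crop(im,u,v):
    c=cv2.resize(im[v:v+120,u:u+100],None,fx=4,fy=4,interpolation=cv2.INTER_CUBIC)
    for k in range(0,100,10): cv2.line(c,(k*4,0),(k*4,6 if k%50 else 14),(0,255,255),1)
    for k in range(0,120,10): cv2.line(c,(0,k*4),(6 if k%50 else 14,k*4),(0,255,255),1)
    return c
cv2.imwrite('pics/c2.png',np.hstack([crop(a,130,210),crop(b,250,190)]))
E
```

```text
[0.37674928 0.32590675 0.32004956] [-0.14806342 -0.30925447 -1.36202685]
[[146.58822133 283.60740379]] [[337.05988009 208.91695946]]
```

View pics/c2.png

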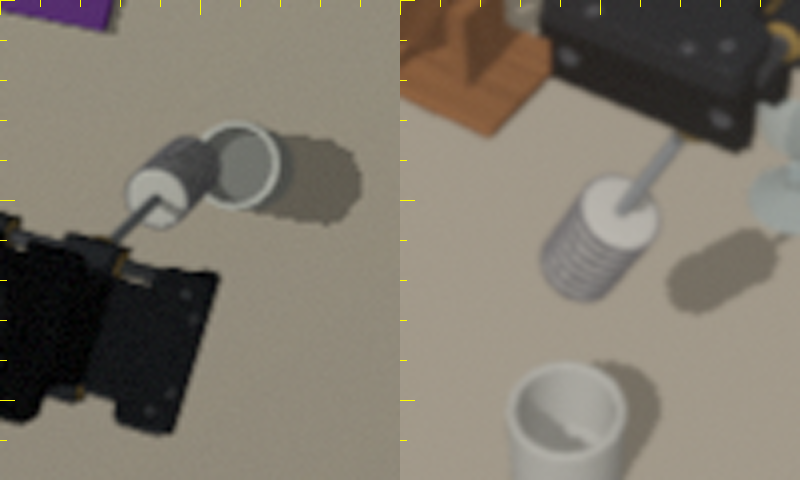

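```bash
python3 - <<'E'
from h import *
g=np.array([0.37674928,0.32590675,0.32004956+.019])
t=tri('top2',(169.2,259.5),'side2',(305,243)); e=tri('top2',(178,250.5),'side2',(293.5,256.5))
print(t,e,np.linalg.norm(t-e),np.linalg.norm(g-t))
L=np.array([-.964,.265,0]);J=np.array([.265,.964,0])
for n,a,b in(('g-t',g,t),('t-e',t,e),('g-e',g,e)):
    d=a-b;d/=np.linalg.norm(d);print(n,d,'tilt lean',np.degrees(np.arctan2(d@L,d[2])),'side',np.degrees(np.arctan2(d@J,d[2])))
E
```

```text
[0.43011727 0.31205047 0.22878994] [0.45403455 0.30560096 0.17606447] 0.05825468563500748 0.12327741758565931
g-t [-0.43290968  0.11239919  0.89440239] tilt lean 26.560413891349246 side -0.4079455120460919
t-e [-0.41056408  0.1107122   0.9050856 ] tilt lean 25.15964110121725 side -0.13122468215226232
g-e [-0.42576744  0.11186534  0.89789099] tilt lean 26.110901878868148 side -0.31842812371658863
```

Emit:
carry_out(motion=[[[0,0,0.02],0],[[0.016,-0.03,0.039],0],[[0.032,-0.06,0.039],0],[[0.048,-0.09,0.039],0],[[0.064,-0.12,0.039],0],[[0.08,-0.15,0.039],0],[[0.096,-0.18,0.039],0],[[0.112,-0.21,0.039],0],[[0.128,-0.24,0.039],0],[[0.144,-0.27,0.039],0],[[0.158,-0.297,0.039],0],[[0.158,-0.297,0.034],0],[[0.158,-0.297,0.029],0],[[0.158,-0.297,0.029],0]])

```text
time: 9.2
position: [0.5338, 0.0294, 0.346]
tool_rot: [-2.495, -1.905, 0.003]
ft_force: [-0.5, 0.2, -1.2]
grip_width: 0.218
```

```bash
python3 - <<'E'
from h import *
s=get_state();print(s['position'],s['ft_force'])
a=snap('top','top3')['pixels'];b=snap('side','side3')['pixels']
def crop(im,u,v):
    c=cv2.resize(im[v:v+120,u:u+100],None,fx=4,fy=4,interpolation=cv2.INTER_CUBIC)
    for k in range(0,100,10): cv2.line(c,(k*4,0),(k*4,6 if k%50 else 14),(0,255,255),1)
    for k in range(0,120,10): cv2.line(c,(0,k*4),(6 if k%50 else 14,k*4),(0,255,255),1)
    return c
cv2.imwrite('pics/c3.png',np.hstack([crop(a,250,130),crop(b,215,100)]))
u=np.array([-.4227,.1163,.8988]); g=s['position']+[0,0,.019]
for k in (.121,.181): print(k,proj('top3',g-k*u),proj('side3',g-k*u))
E
```

```text
[0.53381478 0.0293698  0.34598596] [-0.49791344  0.23614158 -1.15101388]
0.121 [[293.09627928 193.53171859]] [[275.14483416 133.5379276 ]]
0.181 [[295.07814026 187.84565475]] [[267.15674623 149.21988101]]
```

View pics/c3.png

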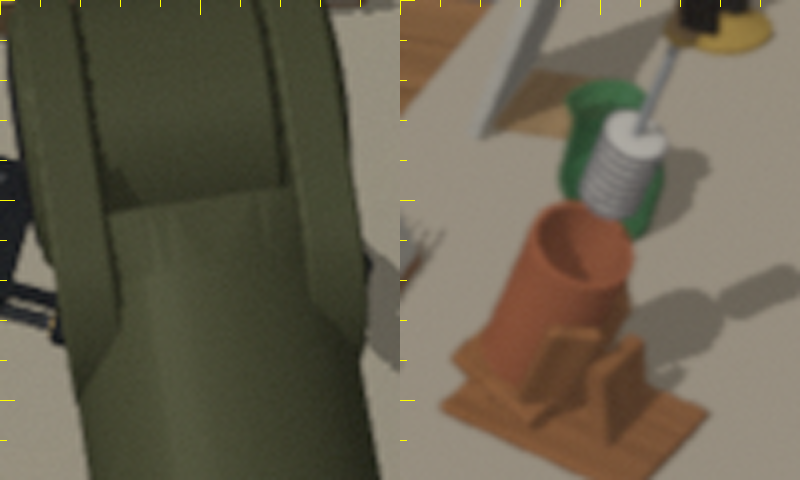

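The top camera is blocked by the arm. In the side view the head top is at (274.5,132.5) against a predicted (275,133.5), and the head axis points at the rim centre (261,161). I'll insert along the axis.

Emit:
carry_out(motion=[[[0.0042,-0.0012,-0.009],0],[[0.0085,-0.0023,-0.018],0],[[0.0127,-0.0035,-0.027],0],[[0.017,-0.0047,-0.036],0],[[0.0211,-0.0058,-0.045],0],[[0.0254,-0.007,-0.054],0],[[0.0296,-0.0081,-0.063],0],[[0.0338,-0.0093,-0.072],0],[[0.038,-0.0105,-0.081],0],[[0.0423,-0.0116,-0.09],0],[[0.0423,-0.0116,-0.09],0]])

```text
time: 10.4
position: [0.5769, 0.016, 0.2558]
tool_rot: [-2.498, -1.902, 0.003]
ft_force: [-0.6, -0.7, -1.3]
grip_width: 0.218
```

```bash
python3 - <<'E'
from h import *
s=get_state();print(s['position'],s['ft_force'],s['torque'])
b=snap('side','side4')['pixels']
c=b[100:220,215:315]; o=load('side3')[2][100:220,215:315]
cv2.imwrite('pics/c4.png',np.hstack([cv2.resize(x,None,fx=4,fy=4,interpolation=cv2.INTER_CUBIC) for x in(o,c)]))
E
```

```text
[0.57694682 0.01604599 0.25582521] [-0.5661857  -0.6538249  -1.30245725] [ 0.07922849 -0.13624331  0.01640948]
```

View pics/c4.png

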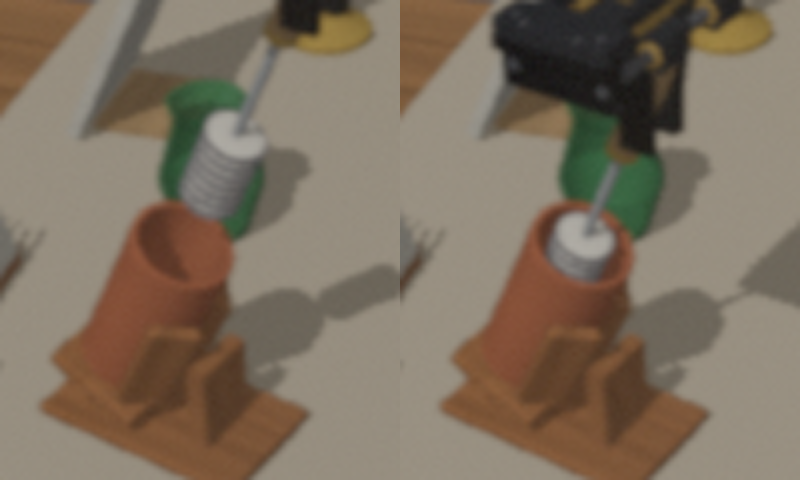

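The head is inside and centred, the vase hasn't moved, and there's no contact force. Continuing to the bottom.

Emit:
carry_out(motion=[[[0.0042,-0.0012,-0.009],0],[[0.0085,-0.0023,-0.018],0],[[0.0127,-0.0035,-0.027],0],[[0.017,-0.0047,-0.036],0],[[0.0211,-0.0058,-0.045],0],[[0.0236,-0.0065,-0.05],0],[[0.0258,-0.0071,-0.0548],0],[[0.0258,-0.0071,-0.0548],0],[[0.0258,-0.0071,-0.0548],0],[[0.0258,-0.0071,-0.0548],0]])

```text
time: 11.45
position: [0.6032, 0.0096, 0.2033]
tool_rot: [2.498, 1.904, 0.001]
ft_force: [-0.3, 0.0, -0.5]
grip_width: 0.218
```

Emit:
carry_out(motion=[[[-0.0042,0.0012,0.009],0],[[-0.0085,0.0023,0.018],0],[[-0.0127,0.0035,0.027],0],[[-0.017,0.0047,0.036],0],[[-0.0211,0.0058,0.045],0],[[-0.0254,0.007,0.054],0],[[-0.0296,0.0081,0.063],0],[[-0.032,0.0088,0.068],0],[[-0.032,0.0088,0.068],0],[[-0.032,0.0088,0.068],0]])

```text
time: 12.45
position: [0.571, 0.0181, 0.2706]
tool_rot: [2.499, 1.904, -0.0]
ft_force: [-0.5, 1.3, -0.6]
grip_width: 0.216
```

```bash
python3 - <<'E'
from h import *
s=get_state();print(s['position'],s['ft_force'],s['torque'])
b=snap('side','side5')['pixels']
c=b[100:220,215:315]; o=load('side4')[2][100:220,215:315]
cv2.imwrite('pics/c5.png',np.hstack([cv2.resize(x,None,fx=4,fy=4,interpolation=cv2.INTER_CUBIC) for x in(o,c)]))
E
```

```text
[0.57100175 0.0180595  0.27064649] [-0.53335247  1.25107875 -0.59461812] [ 0.09913256 -0.14068896  0.01019899]
```

View pics/c5.png

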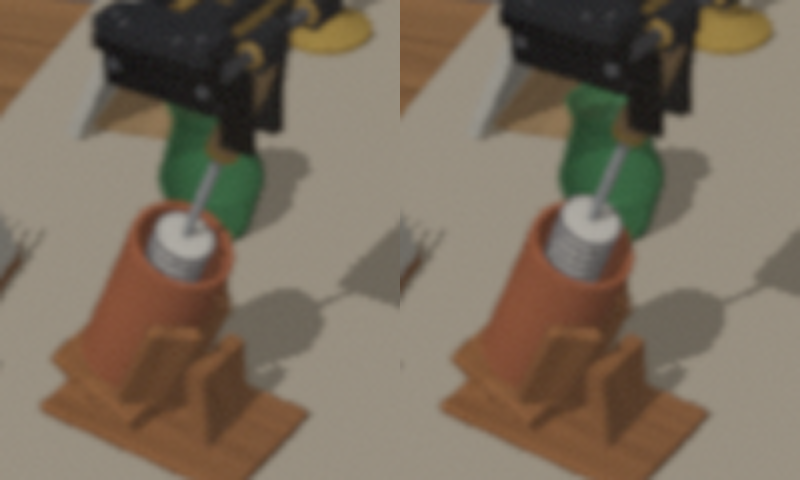

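The head top is out at the rim and the vase is unmoved. Now the second stroke down, then out.

Emit:
carry_out(motion=[[[0.0042,-0.0012,-0.009],0],[[0.0085,-0.0023,-0.018],0],[[0.0127,-0.0035,-0.027],0],[[0.017,-0.0047,-0.036],0],[[0.0211,-0.0058,-0.045],0],[[0.0254,-0.007,-0.054],0],[[0.0296,-0.0081,-0.063],0],[[0.032,-0.0088,-0.068],0],[[0.033,-0.009,-0.07],0],[[0.033,-0.009,-0.07],0],[[0.033,-0.009,-0.07],0],[[0.033,-0.009,-0.07],0]])

```text
time: 13.7
position: [0.6042, 0.0093, 0.2013]
tool_rot: [2.498, 1.904, 0.001]
ft_force: [0.2, -0.4, -0.6]
grip_width: 0.22
```

Emit:
carry_out(motion=[[[-0.0042,0.0012,0.009],0],[[-0.0085,0.0023,0.018],0],[[-0.0127,0.0035,0.027],0],[[-0.017,0.0047,0.036],0],[[-0.0211,0.0058,0.045],0],[[-0.0254,0.007,0.054],0],[[-0.0296,0.0081,0.063],0],[[-0.0338,0.0093,0.072],0],[[-0.038,0.0105,0.081],0],[[-0.0423,0.0116,0.09],0],[[-0.0465,0.0128,0.099],0],[[-0.0508,0.014,0.108],0],[[-0.055,0.0151,0.117],0],[[-0.0592,0.0163,0.126],0],[[-0.0634,0.0175,0.135],0],[[-0.0677,0.0186,0.144],0],[[-0.072,0.0198,0.153],0],[[-0.076,0.021,0.162],0],[[-0.08,0.022,0.17],0],[[-0.08,0.022,0.17],0]])

```text
time: 15.7
position: [0.5241, 0.0316, 0.3723]
tool_rot: [2.497, 1.903, 0.003]
ft_force: [-0.8, -0.1, -0.8]
grip_width: 0.217
```

Emit:
carry_out(motion=[[[-0.013,-0.031,0],0],[[-0.026,-0.062,0],0],[[-0.039,-0.093,0],0],[[-0.052,-0.124,0],0],[[-0.065,-0.155,0],0],[[-0.078,-0.187,0],0],[[-0.091,-0.218,0],0],[[-0.104,-0.249,0],0],[[-0.117,-0.28,0],0],[[-0.13,-0.311,0],0],[[-0.13,-0.311,-0.03],0],[[-0.13,-0.311,-0.06],0],[[-0.13,-0.311,-0.09],0],[[-0.13,-0.311,-0.1],0],[[-0.13,-0.311,-0.1],0]])

```text
time: 17.2
position: [0.3932, -0.2793, 0.2694]
tool_rot: [-2.496, -1.902, 0.001]
ft_force: [-0.4, 0.3, 0.0]
grip_width: 0.216
```

```bash
python3 - <<'E'
from h import *
s=get_state();print(s['position'],s['ft_force'])
a=snap('top','top6')['pixels'];b=snap('side','side6')['pixels']
def crop(im,u,v): return cv2.resize(im[v:v+120,u:u+100],None,fx=4,fy=4,interpolation=cv2.INTER_CUBIC)
cv2.imwrite('pics/c6.png',np.hstack([crop(a,360,200),crop(b,290,80)]))
u=np.array([-.4227,.1163,.8988]); g=s['position']+[0,0,.019]
for k in (.121,.181): print(k,(proj('top6',g-k*u)-[360,200])*4,(proj('side6',g-k*u)-[290,80])*4+[400,0])
E
```

```text
[ 0.39323597 -0.27932557  0.26936612] [-0.40715335  0.33211917  0.00719091]
0.121 [[219.08159349 216.28737868]] [[652.02285671 116.96585231]]
0.181 [[199.7121133  181.35452483]] [[614.14064082 171.41419373]]
```

View pics/c6.png

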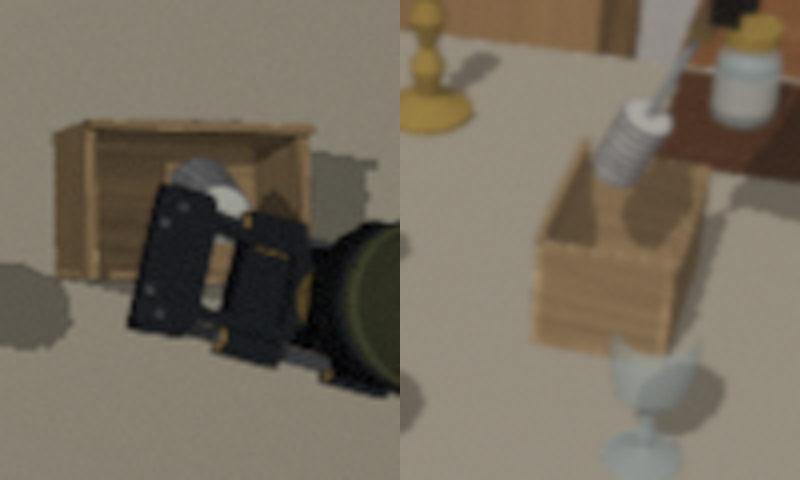

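The pixels match the prediction, and the head end is over the caddy's interior. Lowering it.

Emit:
carry_out(motion=[[[0,0,-0.02],0],[[0,0,-0.04],0],[[0,0,-0.06],0],[[0,0,-0.08],0],[[0,0,-0.095],0],[[0,0,-0.1],0],[[0,0,-0.105],0],[[0,0,-0.105],0],[[0,0,-0.105],0],[[0,0,-0.105],0]])

```text
time: 18.3
position: [0.3946, -0.2801, 0.1667]
tool_rot: [2.498, 1.903, 0.001]
ft_force: [-0.4, 0.2, -0.6]
grip_width: 0.212
```

Emit:
carry_out(motion=[[[0,0,0],0],[[0,0,0],0],[[0.01,-0.003,0],0],[[0.019,-0.005,0.001],0],[[0.027,-0.007,0.002],0],[[0.034,-0.009,0.003],0],[[0.041,-0.011,0.004],0],[[0.048,-0.013,0.005],0],[[0.055,-0.015,0.006],0],[[0.062,-0.017,0.007],0],[[0.069,-0.019,0.008],0],[[0.076,-0.021,0.009],0],[[0.082,-0.022,0.01],0],[[0.082,-0.022,0.01],0]], squeeze=20)

```text
time: 19.7
position: [0.4771, -0.302, 0.1758]
tool_rot: [2.498, 1.904, 0.001]
ft_force: [-1.3, -1.3, -1.6]
grip_width: 0.223
```

```bash
python3 - <<'E'
from h import *
s=get_state();print(s['position'],s['ft_force'])
a=snap('top','top7')['pixels'];b=snap('side','side7')['pixels']
def crop(im,u,v): return cv2.resize(im[v:v+120,u:u+100],None,fx=4,fy=4,interpolation=cv2.INTER_CUBIC)
cv2.imwrite('pics/c7.png',np.hstack([crop(a,360,200),crop(b,290,80)]))
E
```

```text
[ 0.47708234 -0.30200912  0.17583591] [-1.2845667  -1.33990749 -1.61840994]
```

View pics/c7.png

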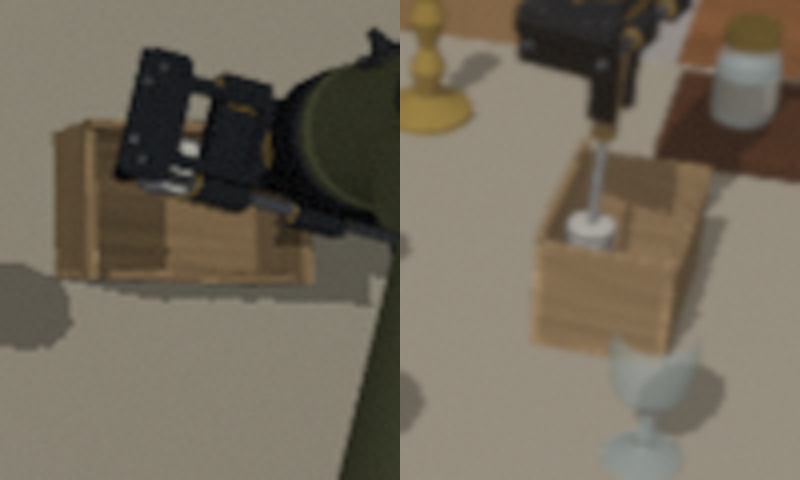

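The brush is nearly upright in the caddy. I'll lower it the last few mm, release and retreat straight up.

Emit:
carry_out(motion=[[[0,0,-0.003],0],[[0,0,-0.006],0],[[0,0,-0.006],0],[[0,0,-0.006],0]])

```text
time: 20.2
position: [0.4761, -0.3016, 0.1697]
tool_rot: [2.499, 1.904, 0.001]
ft_force: [0.1, 0.3, -0.9]
grip_width: 0.223
```

Emit:
carry_out(motion=[[[0,0,0],0],[[0,0,0],0],[[0,0,0],0],[[0,0,0],0],[[0,0,0],0],[[0,0,0],0],[[0,0,0],0],[[0,0,0],0],[[0,0,0.02],0],[[0,0,0.04],0],[[0,0,0.06],0],[[0,0,0.09],0],[[0,0,0.12],0],[[0,0,0.15],0],[[-0.02,0.04,0.15],0],[[-0.02,0.08,0.15],0],[[-0.02,0.12,0.15],0],[[-0.02,0.16,0.15],0],[[-0.02,0.2,0.15],0],[[-0.02,0.2,0.15],0]], grip=-1)

```text
time: 22.2
position: [0.4566, -0.0951, 0.3206]
tool_rot: [2.489, 1.916, 0.002]
ft_force: [-0.2, -0.1, 0.4]
grip_width: 0.996
```

```bash
python3 - <<'E'
from h import *
s=get_state();print(s['position'],s['ft_force'],s['time'])
a=snap('top','top8')['pixels'];b=snap('side','side8')['pixels']
cv2.imwrite('pics/c8.png',np.hstack([cv2.resize(a[130:330,250:450],None,fx=2,fy=2.5),cv2.resize(b[60:260,215:415],None,fx=2,fy=2.5)]))
E
```

```text
[ 0.45659682 -0.09507098  0.3206415 ] [-0.19882082 -0.11256139  0.43867779] 22.2
```

View pics/c8.png

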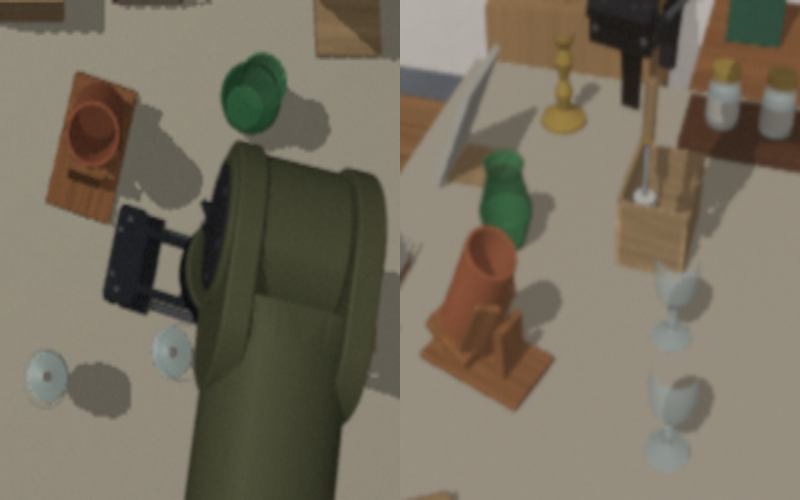

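The brush stands in the caddy, and the vase, goblets and green vase are in place. I'll do a quick check that everything is still, then hand in.

```bash
python3 - <<'E'
from h import *
b=snap('side','side9')['pixels'].astype(int); p=load('side8')[2].astype(int); o=load('side0')[2].astype(int)
print('brush region change',abs(b-p)[80:170,310:370].mean(),'vase region vs start',abs(b-o)[145:220,225:295].mean(),'goblets',abs(b-o)[195:250,330:370].mean())
print(ticket.close_job())
E
```

```text
brush region change 1.2626543209876544 vase region vs start 1.3643809523809525 goblets 1.4863636363636363
the job is handed in; nothing more can be done
None
```

The job is done and handed in at about 22 s of the 64 s allowed. No verdict was reported.

- **Brushing:** I gripped the handle and tilted the brush to about 26° by pivoting its head against the pot. I pushed it along the vase's axis to the bottom, drew it up until the head top was about 25 mm out at the rim, pushed it to the bottom again and drew it right out. The forces I read after each move were 2.6 N or less.
- **Placing:** I lowered the brush over the caddy's lip while still holding it, straightened it against the back wall, set it on the floor and let go.
- **Last checks:** The final pictures show the brush standing in the caddy and the gripper clear of everything. The brush region did not change between the last two side pictures. The vase and the nearer goblet's area match their starting pictures to within image noise. The second goblet and the green vase I only saw standing in their places in the last picture.
- **Not measured directly:** The depth at the bottom of the vase was worked out from the arm's position, about 17 mm and 15 mm in the vase frame against the 30 mm limit. The top camera's view of the vase was blocked by the arm when I checked the entry, so I used the side camera. No check failed or disagreed.

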